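Set the carrier gas flow by thumbwheel

TASK

On the gas unit with the round dial, roll the thumbwheel by fingertip on the bit of rim that stands out of the top, until the dial needle points at the broad dark set tab at the dial's edge, its tip within the tab's width, then let go. Leave the other gas unit, the one with the square dial, alone.

Things in the scene. Friction and masses are not known exactly. Their poses are not given: they have to be found in the camera images.
- flow_crest (a point): Top middle of the exposed rim of the wheel to roll, on the ROUND-dial unit, 84 mm above the bench; fixed to the unit. x: level, rolling direction; y: wheel axle; z up. Rubber wheel, 64 mm diameter, 24 wide, 14 mm proud of a 62 x 32 slot in the unit's flat top. Sprung axle: gives from 2 to 3 N, sinks 6 mm at 9 N. Rolls by friction (1 N at the rim) if pressed 3 to 5 mm down; stays where left.
- flow_needle_tip (a point): Tip of the black needle of the round dial (116 mm across), 42 mm from its pivot, which is 100 mm to +y of flow_crest in that point's frame. It sits under a clear cover (81 mm high) and moves only with the wheel: rolling the rim 32 mm towards +x turns it 1 rad clockwise seen from above. It starts 0.6 to 1.2 rad anticlockwise of the tab.
- flow_tab_mid (a point): Point on the needle tip's circle, 42 mm from the pivot, facing the middle of the set tab: a dark tab 20 mm wide, 11 mm long, just outside that circle at the edge of the round dial. It stays put. The needle tip belongs here.
- aux: The OTHER gas unit, with a SQUARE dial; leave it alone. Origin: centre of its underside; y along its wheel's axle. A white box fixed to the bench, 130 mm along x, 200 along y, 70 high; wheel crest 65 mm to -y of its middle, dial centre 35 mm to +y. The round-dial unit has the same box and layout. Either can stand on either side of the bench.

How it is judged:
At the end, for the whole second after the job is handed in: The needle tip of the round dial stands within 10.5 mm of the tab's middle point (within the tab's width, about 14 degrees either way) and stays there, with the thumbwheel released (horizontal distance between flow_needle_tip and flow_tab_mid below 0.0105 m); the robot touches nothing.
It fails at once if the gas unit with the square dial is touched (over 1 N) (contact force between aux and the fingers above 1 N or contact force between aux and the arm above 1 N).
It also fails if it takes over 29 s, if anything falls off the work surface, if the arm or the gripper's body presses on something with over 40 N, if the wrist force passes 120 N, or if a joint passes its speed limit or range.

ROBOT

A 6-joint arm with a two-finger parallel gripper is mounted at the origin on the work surface. World frame = base frame: x ahead of the robot, y to its left, z up, the work surface at z = 0. Lengths are in m, angles in rad, forces in N, time in s.
With the tool pointing down it reaches from about 0.275 to 1 m from the base axis. Payload 8.4 kg.
Tool frame: the origin (TCP) lies on the centre line of the jaws, within the pads' length; the fingertips stand 17 mm ahead of it and the grasp point (between the pads) lies 2 mm behind it (bot.tcp_to_tips is the z of the fingertips in the tool frame, in m); z points along the fingers, y is the line along which they close (so a half turn about z gives the same grasp; the last joint's range is limited). The gripper opens to 85 mm and grips with 20 to 120 N. Pads are 22 mm wide; open, the fingers measure 114 mm over their backs; the gripper's body (76 mm by 85 mm) begins 54 mm behind the grasp point. The pads swing forward as they close: fully open they stand 13 mm farther back than shut.
Start: joints at [-1.156, 0.353, 1.633, -0, 1.155, -0.002], TCP at [0.253, -0.571, 0.248] pointing down, gripper open.
Joint ranges: [-2.63, 2.63], [-0.92, 2.1], [0.06, 2.66], [-1.3, 4.44], [0, 2.69], [-3.02, 3.02]. Speed limits (rad/s): [2.22, 2.22, 2.79, 3.14, 3.14, 3.14].

INTERFACE

Orientations are given as a unit quaternion [x, y, z, w].
In Python, from workcell import bot, hand, kinematics, get_obs, vision, hand_in gives the robot as it stands. The module is installed in compiled form; this text tells all that it offers. Calls block until the motion is done:
- bot.reach(position, orientation): joint-space move of the TCP to a pose.
- bot.servo_line(position, ori=None, velocity=0.15): straight line of the TCP; ori=None keeps the orientation; velocity is the mean speed in m/s.
- bot.goto_joints(angles): joint-space move.
- hand.move_gripper(opening, strength=None): finger opening in m; strength is the grip in N (None keeps the last); returns when the fingers have stopped.
- bot.dwell(seconds).
- kinematics.solve_ik(position, orientation): joint angles nearest the present ones, or None.
- get_obs(): the state.
- vision.read_camera(name): name is "side" or "top"; returns a dict with "frame" (400x640x3 uint8, red, green, blue), "intrinsics" (3x3 intrinsics, pixels), "dist" ([k1, k2, p1, p2, k3] as OpenCV has them; the pictures are not rectified), "view" (4x4, takes a point from world to camera coordinates). Camera axes: x right, y down, z forward; pixel columns grow to the right and rows downward; lengths in m; the calibration is good to about 2 mm. A picture is of the moment at which its call begins. There is no depth.
A pose or a line that the arm cannot do raises bot.IKError and nothing moves.
- hand_in(): hands the job in; it is judged then, once.
The state is a dict: "time_s": time; "joint_pos": joint angles; "joint_vel": joint speeds; "joint_efforts": joint torques, N m; "position": TCP position; "orientation": TCP orientation; "wrist_force": force on the tool from outside, world axes, zero at the start; "ft_torque": the same for the moment, N m; "gripper_width": finger opening in m; "grip_force": force on a finger pad.
Only numpy, scipy, OpenCV 4.12 (cv2) and the standard library are available. Lean on these libraries where they do the work, as an engineer would, in place of code of your own. Each camera call takes 0.05 s, during which the arm holds its last target. There are 200 camera calls.

## Working session

There is one attempt and no reset: what is moved stays moved. The work goes in short steps, each a Python script; the robot and the scene stay as the last script left them, time stands still between calls to the robot, and variables do not carry over. Pictures are saved under pics/ and viewed, at most 10 in all, crops included, and the job is handed in when it is done.

```bash
mkdir -p pics; python3 - <<'E'
from workcell import *
import cv2,numpy as np
for n in("top","side"):
    c=vision.read_camera(n);cv2.imwrite(f"pics/{n}0.png",c["frame"][:,:,::-1])
    np.savez(n+".npz",**{k:np.array(v) for k,v in c.items()})
    print(n,c["intrinsics"],c["dist"],c["view"])
o=get_obs();print(o)
E
```

```text
top [[368.32406903   0.         321.69382531]
 [  0.         368.32406903 198.45441945]
 [  0.           0.           1.        ]] [0.02931291 0.         0.         0.         0.        ] [[-0.15920324 -0.98723593  0.00442146  0.05438001]
 [-0.96247587  0.15421035 -0.22329211  0.56199303]
 [ 0.21976016 -0.03980437 -0.97474155  0.68920317]
 [ 0.          0.          0.          1.        ]]
side [[463.7539756    0.         320.7619933 ]
 [  0.         463.7539756  199.20530319]
 [  0.           0.           1.        ]] [-0.0475334  0.         0.         0.         0.       ] [[ 0.99464564 -0.10129576 -0.02047475 -0.5473321 ]
 [-0.07794632 -0.60524312 -0.79221534  0.0811438 ]
 [ 0.06785585  0.78956946 -0.60989806  1.02575374]
 [ 0.          0.          0.          1.        ]]
{'time_s': 0.1, 'joint_pos': array([-1.15642383e+00,  3.53570219e-01,  1.63408597e+00,  6.74977244e-06,
        1.15520688e+00, -2.38602687e-03]), 'joint_vel': array([ 0.00086691, -0.0022778 , -0.0019825 , -0.00082932,  0.00100943,
        0.0004095 ]), 'joint_efforts': array([ 9.33335505e-04, -6.06354475e+01, -3.42821002e+01, -1.08869799e-05,
        3.95568815e-03, -2.58705859e-05]), 'position': array([ 0.2528385 , -0.57111187,  0.24763095]), 'orientation': array([ 9.78367574e-01,  2.06873117e-01, -1.26903810e-04, -6.22410814e-04]), 'wrist_force': array([-0.47806488, -0.93553537, -0.66583687]), 'ft_torque': array([-0.0516243 ,  0.00290611,  0.00524227]), 'grip_force': 0.0, 'gripper_width': 0.08555677676524559}
```

View pics/top0.png

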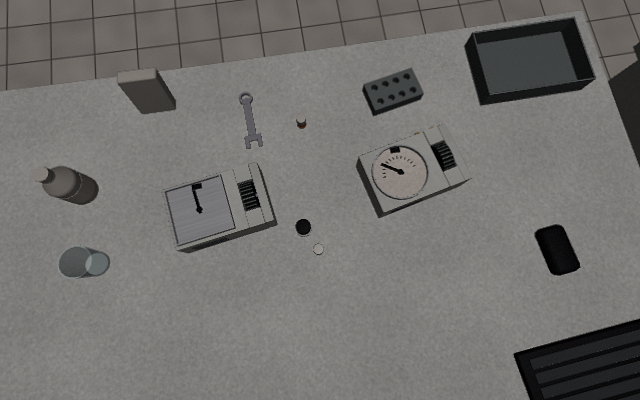

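View pics/side0.png

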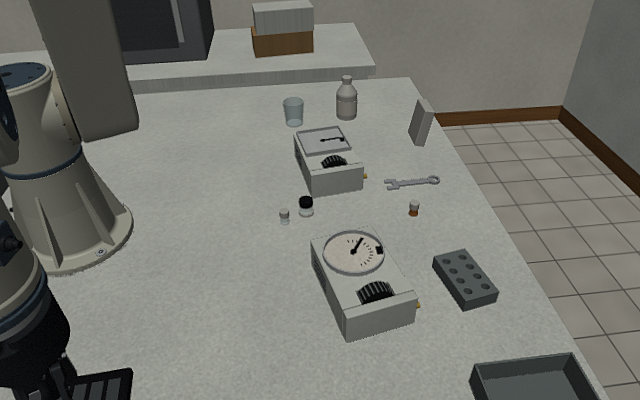

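The round unit is at top ≈(415,168), with its wheel at (444,155); in the side view it is at ≈(362,280), with its wheel at (376,291). There is also a raised ledge at the far end. I'll enlarge both.

```bash
python3 - <<'E'
import cv2
a=cv2.imread("pics/top0.png")[110:225,345:480];cv2.imwrite("pics/topc.png",cv2.resize(a,None,fx=5,fy=5,interpolation=2))
a=cv2.imread("pics/side0.png")[220:345,300:430];cv2.imwrite("pics/sidec.png",cv2.resize(a,None,fx=4.8,fy=4.8,interpolation=2))
E
```

```text
(no output)
```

View pics/topc.png

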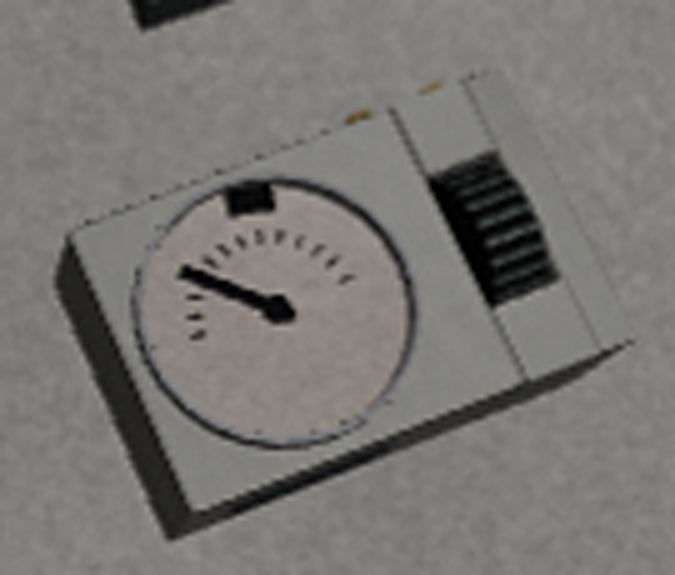

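View pics/sidec.png

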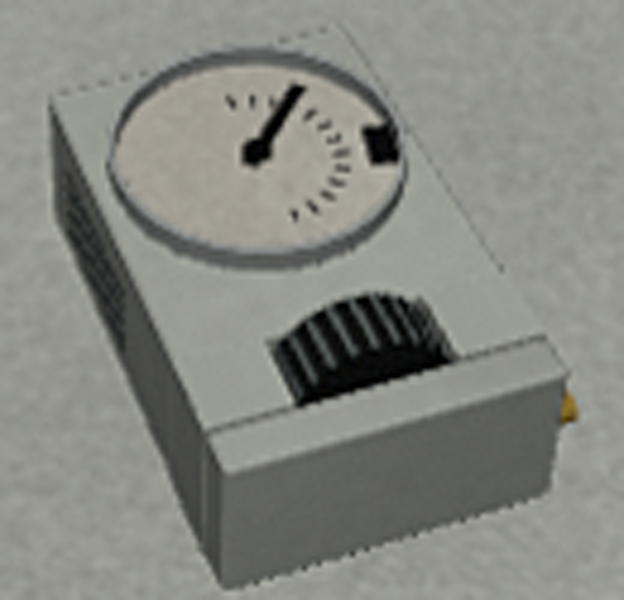

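The needle (tip at crop 185,270; pivot 283,310) lies anticlockwise of the tab (250,197). Next I'll compute poses from the box's top corners and dial points in both views.

```bash
cat > h.py <<'E'
import numpy as np,cv2
def ray(n,uv,z):
    c=np.load(n+".npz");V=c["view"];R,t=V[:3,:3],V[:3,3]
    p=cv2.undistortPoints(np.array([[uv]],float),c["intrinsics"],c["dist"])[0,0]
    d=R.T@np.r_[p,1];o=-R.T@t
    return o+d*(z-o[2])/d[2]
E
python3 - <<'E'
from h import *
T=lambda u,v:(345+u/5-.4,110+v/5-.4)
S=lambda u,v:(300+u/4.8-.4,220+v/4.8-.4)
for n,f,cs,dial in(("top",T,[(68,235),(490,70),(633,342),(192,513)],dict(piv=(283,310),tip=(185,270),tab=(250,197))),
           ("side",S,[(50,95),(338,25),(570,375),(225,470)],dict(piv=(257,153),tip=(297,90),tab=(380,145)))):
    P=np.array([ray(n,f(*c),.07)[:2] for c in cs]);
    # order top: dial-far(+x), wheel(+x), wheel(-x), dial(-x)
    if n=="side":P=P[[1,2,3,0]]
    c=P.mean(0);y=(P[0]+P[3]-P[1]-P[2]);y/=np.linalg.norm(y);x=np.array([y[1],-y[0]])
    print(n,c,"yaw",np.arctan2(x[1],x[0]),[np.linalg.norm(P[i]-P[i-1]) for i in range(4)],"crest",c-.065*y)
    q={k:ray(n,f(*v),.075)[:2] for k,v in dial.items()};print(q,"pivpred",c+.035*y)
    a=[np.arctan2(*(q[k]-q["piv"])[::-1]) for k in("tip","tab")];print("angle",a,a[0]-a[1])
E
```

```text
top [ 0.59769961 -0.2336311 ] yaw 0.2202325894521124 [np.float64(0.12664604402279253), np.float64(0.1945848374412984), np.float64(0.1295662691824893), np.float64(0.19610292298596718)] crest [ 0.61189929 -0.29706114]
{'piv': array([ 0.59077745, -0.20447763]), 'tip': array([ 0.61396063, -0.16829315]), 'tab': array([ 0.64082564, -0.20103324])} pivpred [ 0.59005363 -0.19947647]
angle [np.float64(1.0009910532752615), np.float64(0.06871314533425922)] 0.9322779079410023
side [ 0.59902751 -0.23558328] yaw 0.22557064944769475 [np.float64(0.12609356919635345), np.float64(0.20052759624222158), np.float64(0.12863355808182028), np.float64(0.19801852301259795)] crest [ 0.61356558 -0.29893661]
{'piv': array([ 0.59189079, -0.20090195]), 'tip': array([ 0.61336246, -0.16724326]), 'tab': array([ 0.63994973, -0.20241789])} pivpred [ 0.59119932 -0.20146995]
angle [np.float64(1.0029576959220425), np.float64(-0.03153299653799111)] 1.0344906924600337
```

```bash
cat >> h.py <<'E'
from scipy.spatial.transform import Rotation as Ro
from workcell import *
yaw=.223;ux=np.array([np.cos(yaw),np.sin(yaw),0]);uy=np.array([-ux[1],ux[0],0])
C=np.array([.613,-.2985,0])
def quat(s): 
    y=s*uy;z=np.array([0,0,-1.]);return Ro.from_matrix(np.c_[np.cross(y,z),y,z]).as_quat()
def pos(x,ztip): return C+ux*x+np.array([0,0,ztip+float(bot.tcp_to_tips)])
def stroke(a,b,F=6.5,hover=.093):
    bot.servo_line(pos(a,hover),velocity=.08)
    f0=np.array(get_obs()["wrist_force"]);z=.086;
    while z>.0775:
        bot.servo_line(pos(a,z),velocity=.03);f=get_obs()["wrist_force"]-f0
        if f[2]>F:break
        z-=.001
    print("press z",z,"f",f.round(2))
    bot.servo_line(pos(b,z),velocity=.03);o=get_obs();print("end f",(o["wrist_force"]-f0).round(2),o["position"].round(4),pos(b,z).round(4))
    bot.servo_line(pos(b,hover),velocity=.08)
def snap(n,name):
    f=vision.read_camera(n)["frame"][:,:,::-1];cv2.imwrite(f"pics/{name}_full.png",f)
    s=(slice(110,225),slice(345,480)) if n=="top" else (slice(200,345),slice(300,430))
    cv2.imwrite(f"pics/{name}.png",cv2.resize(f[s],None,fx=4,fy=4,interpolation=2))
E
python3 - <<'E'
from h import *
hand.move_gripper(0.0)
q=min((quat(s) for s in(1,-1)),key=lambda q:abs(kinematics.solve_ik(pos(-.008,.12),q)[5]))
print(bot.tcp_to_tips,get_obs()["time_s"])
bot.reach(pos(-.008,.12),q)
print(get_obs()["time_s"])
stroke(-.008,.008)
bot.servo_line(pos(.008,.13))
print(get_obs()["time_s"])
snap("top","t1");snap("side","s1")
E
```

```text
0.017 0.8667
2.5417
press z 0.07899999999999999 f [-2.26 -1.27  7.31]
end f [0.22 0.19 5.99] [ 0.6216 -0.2969  0.0967] [ 0.6208 -0.2967  0.096 ]
6.575
```

View pics/s1.png

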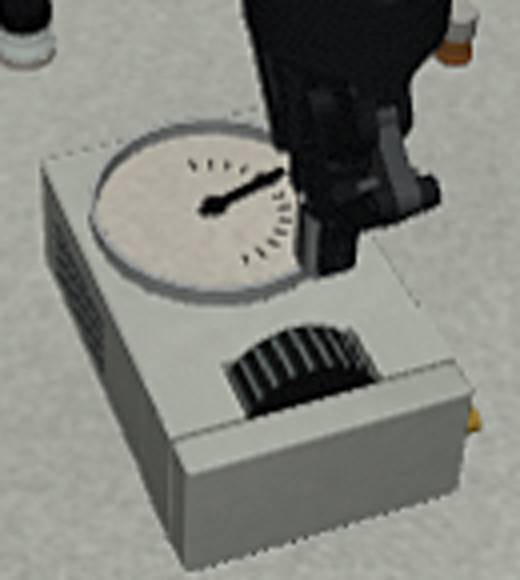

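View pics/t1.png

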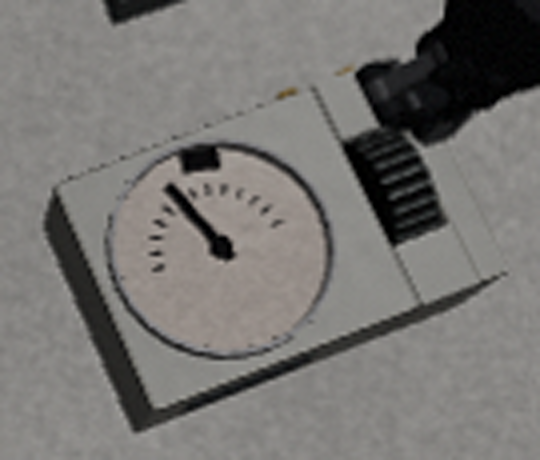

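The needle moved clockwise: its tip is now at crop (170,187), the pivot at (223,248) and the tab at (202,157). I'll compute what's left, finish with a second stroke, and look again.

```bash
cat >> h.py <<'E'
def ang(n,piv,*pts):
    o=(345,110) if n=="top" else (300,200)
    w=lambda p:ray(n,(o[0]+p[0]/4-.4,o[1]+p[1]/4-.4),.075)[:2]
    return [float(np.arctan2(*(w(p)-w(piv))[::-1])) for p in pts]
E
python3 - <<'E'
from h import *
a,t=ang("top",(223,248),(170,187),(202,157))
b,=ang("side",(212,206),(283,172))
rem=(a+b)/2-.02
print(a,t,b,rem)
d=min(max(rem*.032,0),.021)
stroke(-d/2,d/2)
bot.servo_line(pos(-.03,.14))
print(get_obs()["time_s"],d)
snap("top","t2")
E
```

```text
0.5060224882319242 0.012888242334158487 0.46776988643519807 0.4668961873335611
press z 0.07899999999999999 f [-0.88 -0.27  6.59]
end f [-1.09  0.17  6.71] [ 0.621  -0.297   0.0966] [ 0.6203 -0.2968  0.096 ]
10.9833 0.014940677994673955
```

View pics/t2.png

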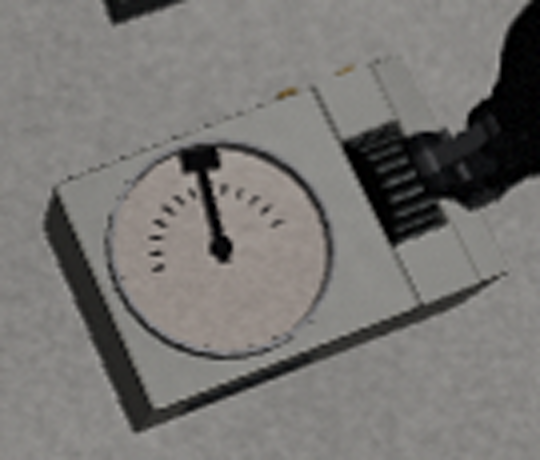

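The needle, from pivot (222,248) to tip (204,170), now points at the middle of the tab (201,157), and the finger is clear of the wheel.

```bash
python3 -c "
from workcell import *
print(hand_in())"
```

```text
the job is handed in; nothing more can be done
None
```

I handed the job in at about 11 s: two fingertip strokes put the round dial's needle on the middle of the set tab in the last top-camera picture, the wheel was released with the arm clear, and I sent no moves near the square-dial unit; no verdict came back.

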